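# Change over the battery packs on the workshop chargers

## Task

The two low battery packs on the chargers are full and the two tall ones in the plywood trays are empty: change them over, with the one free tray to give you room. Stand the long tall pack on the large charger with the fan, the shorter tall pack on the small charger, and each low pack in a tray of its own. Every pack must end upright and flat, down inside the low rim of its place.

Things in the scene. Friction and masses are not known exactly. Their poses are not given: they have to be found in the camera images.
- low_pack_1: low black battery pack (one row of cells, full), one of two alike: 100 (x) x 62 (y) x 48 (z) mm, 0.3 to 0.4 kg, at first on a charger. Origin at the centre of its underside, x along its length, z up. The height includes a 50 mm wide, 12 mm high rail head on top; grip the block below it, across y.
- low_pack_2: low black battery pack (one row of cells, full), one of two alike: 100 (x) x 62 (y) x 48 (z) mm, 0.3 to 0.4 kg, at first on a charger. Origin at the centre of its underside, x along its length, z up. The height includes a 50 mm wide, 12 mm high rail head on top; grip the block below it, across y.
- long_pack: the longest black battery pack, tall (two rows of cells, empty): 142 (x) x 68 (y) x 74 (z) mm, 0.7 to 0.95 kg, at first in a tray. Origin at the centre of its underside, x along its length, z up. The height includes a 50 mm wide, 12 mm high rail head on top; grip the block below it, across y.
- mid_pack: the shorter of the two tall black battery packs (two rows of cells, empty): 114 (x) x 66 (y) x 70 (z) mm, 0.5 to 0.7 kg, at first in a tray. Origin at the centre of its underside, x along its length, z up. The height includes a 50 mm wide, 12 mm high rail head on top; grip the block below it, across y.
- fan_charger: large fixed grey charger; a pack just stands on it: flat grey pad of 162 (x) x 90 (y) mm in a rim 6 mm thick and high; at +x, 87 to 143 mm from the origin, a 52 mm high housing with a round fan grille. Origin under the pad's centre; pad 18 mm above it, rim's top 24 mm. x along the pad.
- small_charger: small fixed grey charger; a pack just stands on it: flat grey pad of 136 (x) x 90 (y) mm (too short for the long pack) in a rim 6 mm thick and high; at +x, 74 to 100 mm from the origin, a 30 mm high housing with vents, no fan. Origin under the pad's centre; pad 18 mm above it, rim's top 24 mm. x along the pad.
- tray_a: fixed parking tray of pale plywood, one of three alike in a row (112 mm between centres) on a wooden board: 174 x 102 mm, rim 6 mm thick and 6 mm high round a plain floor of 162 (x) x 90 (y) mm that takes any pack. Origin at the centre of its underside; floor 6 mm above it, rim's top 12 mm. x along its length.
- tray_b: fixed parking tray of pale plywood, one of three alike in a row (112 mm between centres) on a wooden board: 174 x 102 mm, rim 6 mm thick and 6 mm high round a plain floor of 162 (x) x 90 (y) mm that takes any pack. Origin at the centre of its underside; floor 6 mm above it, rim's top 12 mm. x along its length.
- tray_c: fixed parking tray of pale plywood, one of three alike in a row (112 mm between centres) on a wooden board: 174 x 102 mm, rim 6 mm thick and 6 mm high round a plain floor of 162 (x) x 90 (y) mm that takes any pack. Origin at the centre of its underside; floor 6 mm above it, rim's top 12 mm. x along its length.
Not all that is in view belongs to the job. What is shaped like the mid_pack but blue or pink is not meant.

How it is judged:
By the outcome, as a careful person would: the job done as asked, in the order asked, and still so for the second after the job is handed in, with the robot touching nothing.
It also fails if it takes over 107 s, if anything falls off the work surface, if the arm or the gripper's body presses on something with over 40 N, if the wrist force passes 120 N, or if a joint passes its speed limit or range.

## Robot

A 6-joint arm with a two-finger parallel gripper is mounted at the origin on the work surface. World frame = base frame: x ahead of the robot, y to its left, z up, the work surface at z = 0. Lengths are in mm, angles in degrees, forces in N, time in s.
With the tool pointing down it reaches from about 300 to 850 mm from the base axis. Payload 4.2 kg.
Tool frame: the origin (TCP) lies midway between the tips of the shut fingers; the grasp point (between the pads) lies pinch_z behind it (pinch_z is the distance from the TCP to the grasp point, in mm); z points along the fingers, y is the line along which they close (so a half turn about z gives the same grasp; the last joint's range is limited). The gripper opens to 91 mm and grips with 3 to 60 N. Pads are 32 mm wide; open, the fingers measure 118 mm over their backs; the gripper's body (76 mm by 178 mm) begins 60 mm behind the grasp point.
Start: joints at [68.297, 18.312, 89.639, -0, 72.044, -1.146], TCP at [201.915, 538.399, 213.976] pointing down, gripper open.
Joint ranges: [-177.97, 177.97], [-48.28, 115.42], [12.27, 149.76], [-77.06, 257.06], [2.81, 150.46], [-146.56, 146.56]. Speed limits (degrees/s): [147.25, 147.25, 180, 180, 180, 180].

## Interface

Orientations are given as [roll, pitch, yaw] about the fixed x, y, z axes, in that order (R = Rz(yaw) Ry(pitch) Rx(roll)).
In Python, from workcell import state, grab_frame, job_done, masks_of, landmark_of, pinch_z gives the robot as it stands. The module is installed in compiled form; this text tells all that it offers.
- The arm moves only by the tool move_arm, never from a script. Its argument "plan" is a list of rows, each an object of numbers: "x", "y", "z": the shift along the tool's x, y, z in mm; "rx", "ry", "rz": the turn, a rotation vector about the tool's x, y, z in rad. A call has 1 to 10 rows; each row shifts and turns the commanded pose from where the row before left it, along the tool's axes as they then stand; what a row does not reach is not made up. A row lasts 1/10 s, in which the tool goes at most 50 mm and 8.59 degrees, less where a joint would pass 70% of its speed; a pose out of reach is approached as far as the arm can. A call is refused whole if a number of a shift passes 50 or a number of a turn 0.15, either way. A call with a gripper value outside its range is refused whole. "grip" is the opening, from 0 (shut) to 1 (fully open), set as the call begins (left out, the last holds). The fingers move at their own pace and stop on an object; "squeeze" is the grip in N (left out, the last holds). Time passes only in rows, so rows that do not move let the fingers close. It gives the time, the measured TCP pose, the force, the opening and the grip force at its end, in the units of the state.
- state(): the state, without advancing time (a new reading comes with each control period).
- grab_frame(name): name is "scene" or "top" or "wrist"; returns a dict with "img" (420x560x3 uint8, red, green, blue), "z_map" (420x560 float32, mm along the optical axis (not along the pixel's ray), 0 where there is no reading), "fx", "fy", "cx", "cy" (pixels), "rvec" (rotation vector, rad) and "tvec" (3), from world to camera coordinates, as OpenCV has them. Camera axes: x right, y down, z forward; pixel columns grow to the right and rows downward; lengths in mm; the calibration is good to about 2 mm. A picture is of the moment at which its call begins.
- job_done(): hands the job in; it is judged then, once.
Trained networks look in the newest picture that a camera, given by its name, has taken for a name from the list of things; names that differ only in an ending like _2 or _b are one class to them, and where a whole thing is asked for, a point or a joint stands for the part that bears it (a point fixed in the world has none). Each returns a list of dicts, best first, with "p" (0 to 1); they miss things now and then, are a little off and sometimes report something else, mostly with a low value. They report only what shows in the picture. A call takes as long as a camera call. They do not tell look-alikes from the thing itself.
- masks_of(camera, label): "pixels" (420x560 bool, what is visible of it) and "box" ([centre column, centre row, width, height] in pixels, round what is visible of it).
- landmark_of(camera, label): "point" ([column, row] in pixels: a listed point, or the origin of a listed thing).
The state is a dict: "time_s": time; "qpos": joint angles; "qvel": joint speeds; "effort": joint torques, N m; "ee_pos": TCP position; "ee_rot": TCP orientation; "force": force on the tool from outside, world axes, zero at the start; "torque": the same for the moment, N m; "gripper_width": finger opening in mm; "gripper_force": force on a finger pad.
Only numpy, scipy, OpenCV 4.12 (cv2) and the standard library are available. Lean on these libraries where they do the work, as an engineer would, in place of code of your own. Each camera call takes 0.05 s, during which the arm holds its last target. There are 200 camera calls.

## Working session

There is one attempt and no reset: what is moved stays moved. The work goes in short steps, Python scripts to look and compute and a tool call to move; the robot and the scene stay as the last step left them, time stands still between calls to the robot, and variables do not carry over. Pictures are saved under pics/ and viewed, at most 14 in all, crops included, and the job is handed in when it is done.

Besides the shell and the picture viewer there is one more tool, called after "Request:" as name(argument=value, ...), one argument or row to a line, values as JSON. move_arm: Moves the arm, as the interface text tells. Its arguments: {"type":"object","properties":{"plan":{"type":"array","items":{"type":"object","properties":{"x":{"type":"number"},"y":{"type":"number"},"z":{"type":"number"},"rx":{"type":"number"},"ry":{"type":"number"},"rz":{"type":"number"}}}},"grip":{"type":"number"},"squeeze":{"type":"number"}},"required":["plan"]}

```bash
mkdir -p pics
cat > h.py <<'E'
import numpy as np, cv2
from workcell import *
def cloud(f):
    z=f["z_map"].astype(float); v,u=np.mgrid[:z.shape[0],:z.shape[1]]
    P=np.stack([(u-f["cx"])/f["fx"]*z,(v-f["cy"])/f["fy"]*z,z],-1)
    R=cv2.Rodrigues(np.array(f["rvec"],float))[0]
    W=(P-np.array(f["tvec"],float).ravel())@R
    W[z<=0]=np.nan
    return W
def save(f,n): cv2.imwrite("pics/"+n,f["img"][:,:,::-1])
E
python3 - <<'E'
from h import *
print(state(),pinch_z)
for c in ["top","scene"]:
    f=grab_frame(c); save(f,c+"0.png"); np.savez("pics/"+c+"0.npz",**f); W=cloud(f)
    for l in ["low_pack","long_pack","mid_pack","fan_charger","small_charger","tray"]:
        for m in masks_of(c,l):
            p=W[m["pixels"]]; p=p[~np.isnan(p[:,0])]
            print(c,l,round(m["p"],2),np.round(m["box"]),np.round(np.median(p,0)),np.round(np.percentile(p[:,2],97)))
E
```

```text
{'time_s': 0.0, 'qpos': array([ 6.82957232e+01,  1.83513044e+01,  8.97066414e+01, -1.79938557e-03,
        7.20430094e+01, -1.14489215e+00]), 'qvel': array([-0.10565283,  0.03257003, -0.02102273, -0.10330458, -0.01233207,
       -0.063731  ]), 'effort': array([ 9.35100411e-05, -4.12459767e+01, -2.31972134e+01,  7.27163907e-02,
        4.58901899e-02, -1.62234110e-04]), 'ee_pos': array([201.73992747, 537.90934421, 213.12205692]), 'ee_rot': array([-1.79899031e+02, -3.06752357e-04,  1.59441171e+02]), 'force': array([ 0.53160429,  0.24104745, -0.08457955]), 'torque': array([ 0.04264074, -0.01004506, -0.03911247]), 'gripper_force': 0.0, 'gripper_width': 91.3654933654067} 18.8
top low_pack 0.69 [211. 200.  28.  40.] [502. 148.  73.] 80.0
top low_pack 0.57 [152. 201.  26.  42.] [510. 298.  72.] 80.0
top long_pack 0.57 [392. 179.  37.  62.] [ 524. -327.   81.] 93.0
top mid_pack 0.81 [350. 184.  34.  49.] [ 519. -218.   81.] 89.0
top mid_pack 0.81 [359. 275.  36.  49.] [ 282. -215.   67.] 74.0
top mid_pack 0.71 [427. 300.  49.  49.] [ 208. -378.   65.] 74.0
top mid_pack 0.57 [399. 104.  49.  
[... 841 characters left out ...]
  64.  37.] [ 757. -381.   58.] 72.0
scene mid_pack 0.67 [246. 162.  47.  40.] [ 303. -207.   52.] 71.0
scene mid_pack 0.61 [198. 208.  43.  50.] [ 549. -208.   72.] 86.0
scene mid_pack 0.38 [401. 296.  73.  97.] [610. 309.  36.] 63.0
scene fan_charger 0.93 [400. 297.  69.  98.] [612. 310.  38.] 63.0
scene fan_charger 0.3 [158. 197.  58.  56.] [ 553. -315.   73.] 91.0
scene small_charger 0.89 [339. 267.  62.  70.] [567. 167.  28.] 40.0
scene small_charger 0.35 [236. 231.  65.  59.] [ 523. -114.   15.] 22.0
scene tray 0.93 [234. 231.  70.  58.] [ 524. -114.   15.] 22.0
scene tray 0.62 [198. 219.  69.  48.] [ 580. -197.   16.] 23.0
scene tray 0.55 [161. 209.  65.  44.] [ 595. -303.   17.] 78.0
```

Run:
```python
import cv2
t=cv2.imread("pics/top0.png")[60:345,110:470]
cv2.imwrite("pics/top0c.png",cv2.resize(t,None,fx=2,fy=2,interpolation=cv2.INTER_CUBIC))
```

```text
(no output)
```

View pics/top0c.png

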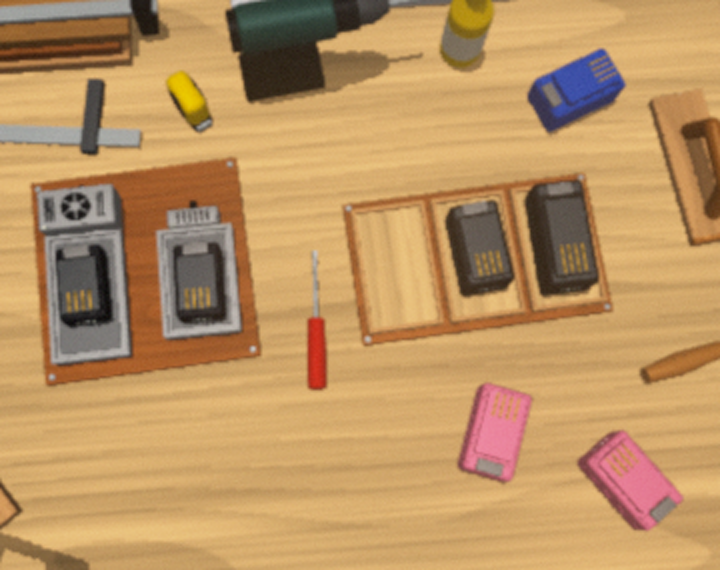

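View pics/scene0.png

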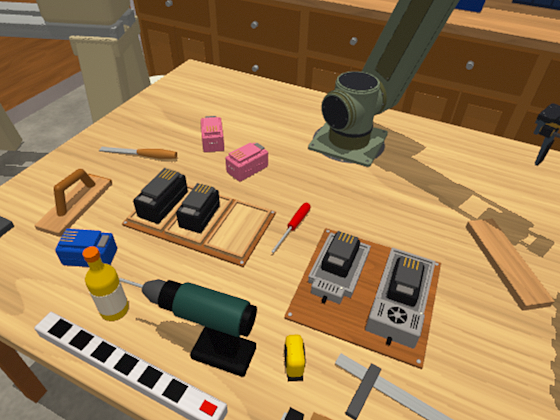

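```bash
cat >> h.py <<'E'
def rect(W,c,r,zlo,zhi):
    m=(np.hypot(W[...,0]-c[0],W[...,1]-c[1])<r)&(W[...,2]>zlo)&(W[...,2]<zhi)
    m=m.astype(np.uint8); n,l,s,_=cv2.connectedComponentsWithStats(m)
    k=1+np.argmax(s[1:,4]); p=W[l==k]
    (x,y),(w,h),a=cv2.minAreaRect(p[:,:2].astype(np.float32))
    if w<h: w,h,a=h,w,a+90
    a=(a+90)%180-90
    return np.round([x,y,w,h,a,np.median(p[:,2]),len(p)],1)
def go(t,yaw):
    s=state(); e=s["ee_pos"]; d=np.array(t)-e; y=np.radians(yaw)
    dy=(yaw-s["ee_rot"][2]+180)%360-180
    print("at",np.round(e,1),np.round(s["ee_rot"],2),"rz",round(-np.radians(dy),3),"then xyz",np.round([d[0]*np.cos(y)+d[1]*np.sin(y),d[0]*np.sin(y)-d[1]*np.cos(y),-d[2]],1))
E
python3 - <<'E'
from h import *
f=np.load("pics/top0.npz"); W=cloud(f)
for n,c in dict(lowfan=(510,298),lowsm=(502,148),mid=(519,-218),long=(524,-327)).items():
    for z in [(45,58),(52,95),(62,95),(72,95),(84,95)]:
        try: print(n,z,rect(W,c,100,*z))
        except Exception as e: pass
print("boards",np.median(W[185:190,165:228,2]),[ (c,np.round(W[r,c],0)) for r,c in [(60+340//2,110+370//2),(60+348//2,110+200//2),(60+290//2,110+140//2)]])
E
```

```text
lowfan (45, 58) [476.8 278.9  47.6  20.2 -41.9  51.4  35. ]
lowfan (52, 95) [514.6 303.2 101.4  64.1   3.1  73.5 912. ]
lowfan (62, 95) [515.2 302.1  98.5  61.    3.7  74.6 767. ]
lowfan (72, 95) [509.  302.5  72.6  50.5   3.8  75.7 509. ]
lowsm (45, 58) [464.4 125.4  30.   13.4 -46.9  52.9  19. ]
lowsm (52, 95) [506.9 150.3 101.7  62.4   1.   73.4 895. ]
lowsm (62, 95) [506.9 149.9  99.   60.6   0.   74.6 752. ]
lowsm (72, 95) [502.6 150.3  75.3  49.9   0.8  76.  501. ]
mid (45, 58) [ 522.6 -302.5  104.1    2.4    2.    51.8   54. ]
mid (52, 95) [ 524.9 -224.9  115.3   67.2    5.6   82.4 1105. ]
mid (62, 95) [ 525.6 -224.6  113.6   67.     5.    82.9 1061. ]
mid (72, 95) [ 525.2 -223.6  110.5   64.4    6.1   84.1  887. ]
mid (84, 95) [ 518.8 -225.4   82.4   50.2    5.8   86.4  449. ]
long (45, 58) [ 525.3 -303.   131.1    5.4    3.5   50.7   69. ]
long (52, 95) [ 531.1 -335.   143.3   69.9    2.    85.3 1462. ]
long (62, 95) [ 531.5 -335.2  142.7   70.     1.4   86.1 1393. ]
long (72, 95) [ 530.7 -334.9  140.6   69.4    1.4   86.8 1312. ]
long (84, 95) [ 523.  -335.6  103.1   50.7    2.4   89.6  728. ]
boards nan [(295, array([417., -71.,   8.])), (210, array([424., 159.,   8.])), (180, array([509., 235.,  13.]))]
```

Run:
```python
from h import *
go((505,215,330),181)
```

```text
at [201.9 538.4 214. ] [179.99   0.   159.44] rz -0.376 then xyz [-297.4 -328.6 -116. ]
```

Request:
move_arm(
  plan=[
    {"rz": -0.126,"z": -30},
    {"rz": -0.125,"z": -30},
    {"rz": -0.125,"z": -30},
    {"x": -30,"y": -33,"z": -26},
    {"x": -30,"y": -33},
    {"x": -30,"y": -33},
    {"x": -30,"y": -33},
    {"x": -30,"y": -33},
    {"x": -30,"y": -33},
    {"x": -30,"y": -33},
  ],
)

```text
schema error: expected keys x, y, z, rx, ry, rz
```

Request:
move_arm(
  plan=[
    {"x": -29,"y": -33},
    {"x": -29,"y": -33},
    {"x": -29,"y": -32},
    {},
    {},
  ],
)

```text
schema error: expected keys x, y, z, rx, ry, rz
```

Run:
```python
from h import *
go((507,150,330),181)
f=grab_frame("wrist"); save(f,"w1.png"); np.savez("pics/w1.npz",**f); W=cloud(f)
for n,c in dict(lowfan=(515,302),lowsm=(507,150)).items():
    for z in [(31,39),(52,95),(62,95),(72,95)]:
        try: print(n,z,rect(W,c,120,*z))
        except Exception as e: pass
```

```text
at [201.9 538.4 214. ] [179.99   0.   159.44] rz -0.376 then xyz [-298.3 -393.7 -116. ]
```

View pics/w1.png

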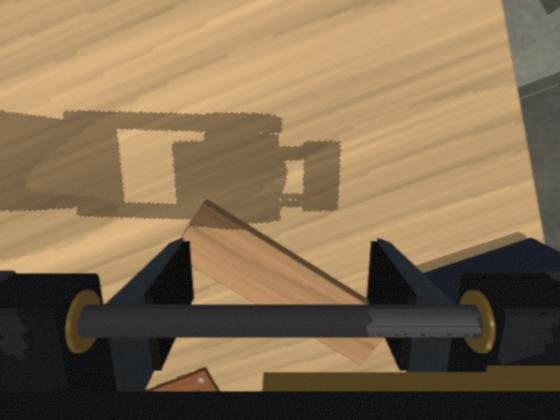

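Request:
move_arm(
  plan=[
    {"x": 0,"y": 0,"z": -30,"rx": 0,"ry": 0,"rz": -0.126},
    {"x": 0,"y": 0,"z": -30,"rx": 0,"ry": 0,"rz": -0.125},
    {"x": 0,"y": 0,"z": -30,"rx": 0,"ry": 0,"rz": -0.125},
    {"x": -33,"y": -33,"z": -26,"rx": 0,"ry": 0,"rz": 0},
    {"x": -33,"y": -33,"z": 0,"rx": 0,"ry": 0,"rz": 0},
    {"x": -33,"y": -33,"z": 0,"rx": 0,"ry": 0,"rz": 0},
    {"x": -33,"y": -33,"z": 0,"rx": 0,"ry": 0,"rz": 0},
    {"x": -33,"y": -33,"z": 0,"rx": 0,"ry": 0,"rz": 0},
    {"x": -33,"y": -33,"z": 0,"rx": 0,"ry": 0,"rz": 0},
    {"x": -33,"y": -33,"z": 0,"rx": 0,"ry": 0,"rz": 0},
  ],
)

```text
time_s: 1.75
ee_pos: [435.8, 312.0, 328.5]
ee_rot: [180.0, 0.0, -179.0]
force: [1.1, 0.6, 0.1]
gripper_width: 91.3
gripper_force: 0.0
```

Request:
move_arm(
  plan=[
    {"x": -38,"y": -33,"z": 0,"rx": 0,"ry": 0,"rz": 0},
    {"x": -38,"y": -33,"z": 0,"rx": 0,"ry": 0,"rz": 0},
    {"x": -38,"y": -32,"z": 0,"rx": 0,"ry": 0,"rz": 0},
    {"x": -35,"y": 0,"z": 0,"rx": 0,"ry": 0,"rz": 0},
    {"x": 0,"y": 0,"z": 0,"rx": 0,"ry": 0,"rz": 0},
    {"x": 0,"y": 0,"z": 0,"rx": 0,"ry": 0,"rz": 0},
  ],
)

```text
time_s: 2.35
ee_pos: [585.0, 218.2, 327.4]
ee_rot: [-180.0, -0.1, -179.1]
force: [-0.4, 0.1, -0.1]
gripper_width: 91.2
gripper_force: 0.0
```

Run:
```python
from h import *
go((507,150,330),181)
f=grab_frame("wrist"); save(f,"w1.png"); np.savez("pics/w1.npz",**f); W=cloud(f)
for n,c in dict(lowfan=(515,302),lowsm=(507,150)).items():
    for z in [(31,39),(52,95),(62,95),(72,95)]:
        try: print(n,z,rect(W,c,120,*z))
        except Exception as e: pass
```

```text
at [585.  218.2 327.4] [-1.7999e+02 -1.1000e-01 -1.7907e+02] rz -0.001 then xyz [ 79.2 -66.9  -2.6]
lowfan (31, 39) [ 503.8  303.9  177.1  102.6    2.6   33.4 2374. ]
lowfan (52, 95) [5.116e+02 3.036e+02 1.006e+02 6.240e+01 4.100e+00 7.480e+01 4.599e+03]
lowfan (62, 95) [5.130e+02 3.033e+02 9.720e+01 5.900e+01 4.000e+00 7.500e+01 4.060e+03]
lowfan (72, 95) [ 506.8  303.3   72.1   50.3    4.    75.5 2890. ]
lowsm (31, 39) [5.251e+02 1.542e+02 1.744e+02 1.021e+02 1.700e+00 3.360e+01 2.361e+03]
lowsm (52, 95) [5.047e+02 1.505e+02 9.920e+01 6.240e+01 9.000e-01 7.470e+01 4.668e+03]
lowsm (62, 95) [5.050e+02 1.510e+02 9.640e+01 5.900e+01 8.000e-01 7.500e+01 4.105e+03]
lowsm (72, 95) [4.987e+02 1.505e+02 7.120e+01 5.030e+01 9.000e-01 7.550e+01 2.947e+03]
```

View pics/w1.png

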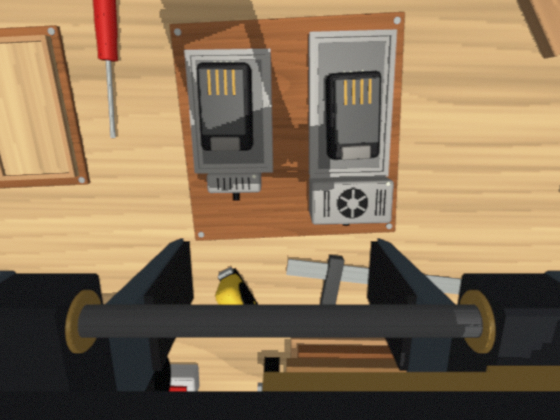

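Request:
move_arm(
  plan=[
    {"x": 40,"y": -33,"z": 20,"rx": 0,"ry": 0,"rz": 0},
    {"x": 40,"y": -34,"z": 30,"rx": 0,"ry": 0,"rz": 0},
    {"x": 0,"y": 0,"z": 40,"rx": 0,"ry": 0,"rz": 0},
    {"x": 0,"y": 0,"z": 40,"rx": 0,"ry": 0,"rz": 0},
    {"x": 0,"y": 0,"z": 30,"rx": 0,"ry": 0,"rz": 0},
    {"x": 0,"y": 0,"z": 20,"rx": 0,"ry": 0,"rz": 0},
    {"x": 0,"y": 0,"z": 0,"rx": 0,"ry": 0,"rz": 0},
    {"x": 0,"y": 0,"z": 0,"rx": 0,"ry": 0,"rz": 0},
  ],
)

```text
time_s: 3.2
ee_pos: [516.5, 160.2, 156.6]
ee_rot: [180.0, 0.1, -178.9]
force: [0.5, -0.3, 0.0]
gripper_width: 91.3
gripper_force: 0.0
```

Run:
```python
from h import *
go((504.8,150.6,37),180.9)
```

```text
at [516.5 160.2 156.6] [ 1.7998e+02  6.0000e-02 -1.7895e+02] rz 0.003 then xyz [ 11.8  -9.4 119.6]
```

Request:
move_arm(
  plan=[
    {"x": 12,"y": -9.5,"z": 0,"rx": 0,"ry": 0,"rz": 0},
    {"x": 0,"y": 0,"z": 30,"rx": 0,"ry": 0,"rz": 0},
    {"x": 0,"y": 0,"z": 35,"rx": 0,"ry": 0,"rz": 0},
    {"x": 0,"y": 0,"z": 30,"rx": 0,"ry": 0,"rz": 0},
    {"x": 0,"y": 0,"z": 15,"rx": 0,"ry": 0,"rz": 0},
    {"x": 0,"y": 0,"z": 9,"rx": 0,"ry": 0,"rz": 0},
    {"x": 0,"y": 0,"z": 0,"rx": 0,"ry": 0,"rz": 0},
    {"x": 0,"y": 0,"z": 0,"rx": 0,"ry": 0,"rz": 0},
  ],
)

```text
time_s: 4.0
ee_pos: [506.1, 150.3, 37.9]
ee_rot: [180.0, 0.2, -179.0]
force: [-0.4, 0.1, 0.7]
gripper_width: 91.0
gripper_force: 0.0
```

Request:
move_arm(
  plan=[
    {"x": 0,"y": 0,"z": 0,"rx": 0,"ry": 0,"rz": 0},
    {"x": 0,"y": 0,"z": 0,"rx": 0,"ry": 0,"rz": 0},
    {"x": 0,"y": 0,"z": 0,"rx": 0,"ry": 0,"rz": 0},
    {"x": 0,"y": 0,"z": 0,"rx": 0,"ry": 0,"rz": 0},
    {"x": 0,"y": 0,"z": 0,"rx": 0,"ry": 0,"rz": 0},
    {"x": 0,"y": 0,"z": 0,"rx": 0,"ry": 0,"rz": 0},
  ],
  grip=0.5,
  squeeze=30,
)

```text
time_s: 4.6
ee_pos: [505.3, 150.3, 36.9]
ee_rot: [179.9, 0.0, -179.0]
force: [-1.1, 2.0, 3.5]
gripper_width: 61.9
gripper_force: 30.0
```

Request:
move_arm(
  plan=[
    {"x": 0,"y": 0,"z": -20,"rx": 0,"ry": 0,"rz": 0},
    {"x": 0,"y": 0,"z": -40,"rx": 0,"ry": 0,"rz": 0},
    {"x": 0,"y": 0,"z": -40,"rx": 0,"ry": 0,"rz": 0},
    {"x": 0,"y": 0,"z": -40,"rx": 0,"ry": 0,"rz": 0},
    {"x": -10,"y": -20,"z": -30,"rx": 0,"ry": 0,"rz": 0},
    {"x": -10,"y": -30,"z": -30,"rx": 0,"ry": 0,"rz": 0},
    {"x": -15,"y": -35,"z": -20,"rx": 0,"ry": 0,"rz": 0},
    {"x": -15,"y": -35,"z": -20,"rx": 0,"ry": 0,"rz": 0},
    {"x": -15,"y": -35,"z": -20,"rx": 0,"ry": 0,"rz": 0},
    {"x": -15,"y": -35,"z": -20,"rx": 0,"ry": 0,"rz": 0},
  ],
)

```text
time_s: 5.6
ee_pos: [587.8, -40.6, 315.9]
ee_rot: [-180.0, -0.2, -179.0]
force: [0.2, 0.4, -3.9]
gripper_width: 61.7
gripper_force: 30.0
```

Request:
move_arm(
  plan=[
    {"x": -5,"y": -35,"z": -15,"rx": 0,"ry": 0,"rz": 0},
    {"x": -5,"y": -35,"z": 0,"rx": 0,"ry": 0,"rz": 0},
    {"x": -5,"y": -35,"z": 0,"rx": 0,"ry": 0,"rz": 0},
    {"x": 0,"y": -30,"z": 0,"rx": 0,"ry": 0,"rz": 0},
    {"x": 0,"y": -15,"z": 0,"rx": 0,"ry": 0,"rz": 0},
    {"x": 0,"y": 0,"z": 0,"rx": 0,"ry": 0,"rz": 0},
    {"x": 0,"y": 0,"z": 0,"rx": 0,"ry": 0,"rz": 0},
  ],
)

```text
time_s: 6.3
ee_pos: [605.5, -187.7, 330.7]
ee_rot: [179.9, -0.1, -179.0]
force: [-0.3, 0.2, -3.6]
gripper_width: 61.7
gripper_force: 30.0
```

Run:
```python
from h import *
go((515,-115,330),185)
f=grab_frame("wrist"); save(f,"w2.png"); np.savez("pics/w2.npz",**f); W=cloud(f)
for n,c,r in [("mid",(525,-225),80),("long",(531,-335),95)]:
    for z in [(52,95),(62,95),(72,95)]:
        try: print(n,z,rect(W,c,r,*z))
        except Exception as e: pass
for z in [(19,27),(18,27)]:
  print("rim",rect(W,(515,-115),250,*z))
print("all",rect(W,(515,-225),300,5.5,14))
```

```text
at [ 605.5 -187.7  330.7] [ 1.7990e+02 -8.0000e-02 -1.7901e+02] rz -0.07 then xyz [83.8 80.3  0.7]
mid (52, 95) [ 524.2 -224.8  114.3   66.     6.1   84.6 5827. ]
mid (62, 95) [ 524.2 -224.8  114.3   66.     6.    84.6 5825. ]
mid (72, 95) [ 524.2 -224.6  110.5   63.1    6.1   84.9 5185. ]
long (52, 95) [ 5.294e+02 -3.356e+02  1.423e+02  6.870e+01  2.000e+00  8.820e+01
  8.111e+03]
long (62, 95) [ 5.292e+02 -3.351e+02  1.423e+02  6.860e+01  1.400e+00  8.830e+01
  7.854e+03]
long (72, 95) [ 5.294e+02 -3.356e+02  1.414e+02  6.810e+01  2.100e+00  8.850e+01
  7.528e+03]
rim [ 513.9 -115.   174.2  102.4    3.5   21.4 2178. ]
rim [ 513.9 -115.1  174.2  102.6    3.4   21.4 2241. ]
all [ 520.9 -226.9  345.6  200.3  -86.5    9.4 6579. ]
```

View pics/w2.png

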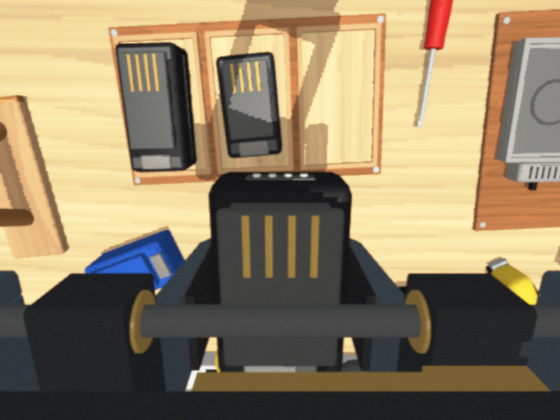

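Request:
move_arm(
  plan=[
    {"x": 0,"y": 0,"z": 10,"rx": 0,"ry": 0,"rz": -0.044},
    {"x": 20,"y": 18,"z": 10,"rx": 0,"ry": 0,"rz": 0},
    {"x": 24,"y": 22,"z": 15,"rx": 0,"ry": 0,"rz": 0},
    {"x": 24,"y": 22,"z": 20,"rx": 0,"ry": 0,"rz": 0},
    {"x": 19,"y": 16,"z": 25,"rx": 0,"ry": 0,"rz": 0},
    {"x": 0,"y": 0,"z": 35,"rx": 0,"ry": 0,"rz": 0},
    {"x": 0,"y": 0,"z": 40,"rx": 0,"ry": 0,"rz": 0},
    {"x": 0,"y": 0,"z": 40,"rx": 0,"ry": 0,"rz": 0},
    {"x": 0,"y": 0,"z": 20,"rx": 0,"ry": 0,"rz": 0},
    {"x": 0,"y": 0,"z": 0,"rx": 0,"ry": 0,"rz": 0},
  ],
)

```text
time_s: 7.35
ee_pos: [511.7, -113.9, 113.9]
ee_rot: [179.9, -0.4, -176.4]
force: [-1.0, 0.2, -3.9]
gripper_width: 61.9
gripper_force: 30.0
```

Run:
```python
from h import *
go((513.9,-115,26),183.5)
```

```text
at [ 511.7 -113.9  113.9] [ 179.85   -0.38 -176.39] rz 0.002 then xyz [-2.1 -1.2 87.9]
```

Request:
move_arm(
  plan=[
    {"x": -1,"y": -1,"z": 20,"rx": 0,"ry": 0,"rz": 0},
    {"x": 0,"y": 0,"z": 25,"rx": 0,"ry": 0,"rz": 0},
    {"x": 0,"y": 0,"z": 20,"rx": 0,"ry": 0,"rz": 0},
    {"x": 0,"y": 0,"z": 12,"rx": 0,"ry": 0,"rz": 0},
    {"x": 0,"y": 0,"z": 6,"rx": 0,"ry": 0,"rz": 0},
    {"x": 0,"y": 0,"z": 0,"rx": 0,"ry": 0,"rz": 0},
    {"x": 0,"y": 0,"z": 0,"rx": 0,"ry": 0,"rz": 0},
    {"x": 0,"y": 0,"z": 0,"rx": 0,"ry": 0,"rz": 0},
  ],
)

```text
time_s: 8.15
ee_pos: [516.1, -117.1, 34.5]
ee_rot: [-180.0, 0.1, -176.5]
force: [0.5, 0.0, -3.6]
gripper_width: 62.1
gripper_force: 30.0
```

Request:
move_arm(
  plan=[
    {"x": 2,"y": 2,"z": 4,"rx": 0,"ry": 0,"rz": 0},
    {"x": 0,"y": 0,"z": 4,"rx": 0,"ry": 0,"rz": 0},
    {"x": 0,"y": 0,"z": 0,"rx": 0,"ry": 0,"rz": 0},
    {"x": 0,"y": 0,"z": 0,"rx": 0,"ry": 0,"rz": 0},
    {"x": 0,"y": 0,"z": 0,"rx": 0,"ry": 0,"rz": 0},
  ],
)

```text
time_s: 8.65
ee_pos: [513.1, -115.1, 25.4]
ee_rot: [180.0, -0.0, -176.5]
force: [-0.1, 0.2, -4.4]
gripper_width: 61.6
gripper_force: 30.0
```

Request:
move_arm(
  plan=[
    {"x": 0,"y": 0,"z": 0.5,"rx": 0,"ry": 0,"rz": 0},
    {"x": 0,"y": 0,"z": 0,"rx": 0,"ry": 0,"rz": 0},
    {"x": 0,"y": 0,"z": 0,"rx": 0,"ry": 0,"rz": 0},
    {"x": 0,"y": 0,"z": 0,"rx": 0,"ry": 0,"rz": 0},
    {"x": 0,"y": 0,"z": 0,"rx": 0,"ry": 0,"rz": 0},
  ],
  grip=1,
)

```text
time_s: 9.15
ee_pos: [513.3, -115.1, 25.1]
ee_rot: [-180.0, 0.0, -176.5]
force: [0.4, 0.2, -0.2]
gripper_width: 91.1
gripper_force: 0.0
```

Request:
move_arm(
  plan=[
    {"x": 0,"y": 0,"z": -20,"rx": 0,"ry": 0,"rz": 0},
    {"x": 0,"y": 0,"z": -35,"rx": 0,"ry": 0,"rz": 0},
    {"x": 0,"y": 0,"z": -40,"rx": 0,"ry": 0,"rz": 0},
    {"x": 0,"y": 0,"z": -30,"rx": 0,"ry": 0,"rz": -0.045},
    {"x": 0.6,"y": -20,"z": 0,"rx": 0,"ry": 0,"rz": 0},
    {"x": 0,"y": -30,"z": 0,"rx": 0,"ry": 0,"rz": 0},
    {"x": 0,"y": -30,"z": 0,"rx": 0,"ry": 0,"rz": 0},
    {"x": 0,"y": -30,"z": 0,"rx": 0,"ry": 0,"rz": 0},
    {"x": 0,"y": 0,"z": 0,"rx": 0,"ry": 0,"rz": 0},
    {"x": 0,"y": 0,"z": 0,"rx": 0,"ry": 0,"rz": 0},
  ],
)

```text
time_s: 10.15
ee_pos: [523.9, -224.6, 149.7]
ee_rot: [179.9, -0.0, -174.0]
force: [0.6, 0.3, 0.1]
gripper_width: 91.3
gripper_force: 0.0
```

Run:
```python
from h import *
go((524.2,-224.7,34),186.1)
f=grab_frame("top"); W=cloud(f)
print(rect(W,(514,-115),75,40,75),rect(W,(525,-225),75,70,95))
```

```text
at [ 523.9 -224.6  149.7] [ 1.7995e+02 -3.0000e-02 -1.7399e+02] rz -0.002 then xyz [-3.000e-01 -1.000e-01  1.157e+02]Traceback (most recent call last):
  File "<stdin>", line 4, in <module>
  File "h.py", line 14, in rect
    k=1+np.argmax(s[1:,4]); p=W[l==k]
        ~~~~~~~~~^^^^^^^^^
    return _wrapfunc(a, 'argmax', axis=axis, out=out, **kwds)
    return bound(*args, **kwds)
ValueError: attempt to get argmax of an empty sequence
```

Arm occludes the top view; I'll check later.

Request:
move_arm(
  plan=[
    {"x": 0,"y": 0,"z": 20,"rx": 0,"ry": 0,"rz": 0},
    {"x": 0,"y": 0,"z": 30,"rx": 0,"ry": 0,"rz": 0},
    {"x": 0,"y": 0,"z": 30,"rx": 0,"ry": 0,"rz": 0},
    {"x": 0,"y": 0,"z": 20,"rx": 0,"ry": 0,"rz": 0},
    {"x": 0,"y": 0,"z": 10,"rx": 0,"ry": 0,"rz": 0},
    {"x": 0,"y": 0,"z": 5,"rx": 0,"ry": 0,"rz": 0},
    {"x": 0,"y": 0,"z": 0,"rx": 0,"ry": 0,"rz": 0},
    {"x": 0,"y": 0,"z": 0,"rx": 0,"ry": 0,"rz": 0},
  ],
)

```text
time_s: 11.0
ee_pos: [525.0, -224.6, 36.0]
ee_rot: [-179.9, 0.1, -173.9]
force: [-0.2, 0.9, -1.0]
gripper_width: 91.7
gripper_force: 0.0
```

Request:
move_arm(
  plan=[
    {"x": 0,"y": 0,"z": 0,"rx": 0,"ry": 0,"rz": 0},
    {"x": 0,"y": 0,"z": 0,"rx": 0,"ry": 0,"rz": 0},
    {"x": 0,"y": 0,"z": 0,"rx": 0,"ry": 0,"rz": 0},
    {"x": 0,"y": 0,"z": 0,"rx": 0,"ry": 0,"rz": 0},
    {"x": 0,"y": 0,"z": 0,"rx": 0,"ry": 0,"rz": 0},
    {"x": 0,"y": 0,"z": 0,"rx": 0,"ry": 0,"rz": 0},
  ],
  grip=0.5,
  squeeze=45,
)

```text
time_s: 11.6
ee_pos: [524.3, -224.2, 35.3]
ee_rot: [180.0, 0.0, -173.9]
force: [-1.0, 3.2, 5.4]
gripper_width: 65.8
gripper_force: 45.0
```

Request:
move_arm(
  plan=[
    {"x": 0,"y": 0,"z": -15,"rx": 0,"ry": 0,"rz": 0},
    {"x": 0,"y": 0,"z": -30,"rx": 0,"ry": 0,"rz": 0},
    {"x": 0,"y": 0,"z": -40,"rx": 0,"ry": 0,"rz": 0},
    {"x": 0,"y": 0,"z": -35,"rx": 0,"ry": 0,"rz": 0.077},
    {"x": 1,"y": 15,"z": -20,"rx": 0,"ry": 0,"rz": 0},
    {"x": 0,"y": 25,"z": 0,"rx": 0,"ry": 0,"rz": 0},
    {"x": 0,"y": 35,"z": 0,"rx": 0,"ry": 0,"rz": 0},
    {"x": 0,"y": 40,"z": 0,"rx": 0,"ry": 0,"rz": 0},
    {"x": 0,"y": 40,"z": 0,"rx": 0,"ry": 0,"rz": 0},
    {"x": 0,"y": 40,"z": 0,"rx": 0,"ry": 0,"rz": 0},
  ],
)

```text
time_s: 12.6
ee_pos: [516.1, -28.5, 173.2]
ee_rot: [-180.0, -0.2, -178.3]
force: [1.5, 0.3, -6.7]
gripper_width: 65.8
gripper_force: 45.0
```

Request:
move_arm(
  plan=[
    {"x": 0,"y": 40,"z": 0,"rx": 0,"ry": 0,"rz": 0},
    {"x": 0,"y": 40,"z": 0,"rx": 0,"ry": 0,"rz": 0},
    {"x": 0,"y": 40,"z": 0,"rx": 0,"ry": 0,"rz": 0},
    {"x": 0,"y": 35,"z": 0,"rx": 0,"ry": 0,"rz": 0},
    {"x": 0,"y": 20,"z": 0,"rx": 0,"ry": 0,"rz": 0},
    {"x": 0,"y": 8,"z": 0,"rx": 0,"ry": 0,"rz": 0},
    {"x": 0,"y": 0,"z": 0,"rx": 0,"ry": 0,"rz": 0},
    {"x": 0,"y": 0,"z": 0,"rx": 0,"ry": 0,"rz": 0},
    {"x": 0,"y": 0,"z": 0,"rx": 0,"ry": 0,"rz": 0},
  ],
)

```text
time_s: 13.5
ee_pos: [512.1, 152.0, 174.6]
ee_rot: [-180.0, -0.0, -178.4]
force: [-0.1, 0.2, -5.8]
gripper_width: 65.8
gripper_force: 45.0
```

Run:
```python
from h import *
go((512,153.8,48),181.7)
```

```text
at [512.1 152.  174.6] [-1.7995e+02 -4.0000e-02 -1.7840e+02] rz -0.002 then xyz [  0.    1.8 126.6]
```

Request:
move_arm(
  plan=[
    {"x": 0,"y": 1.8,"z": 20,"rx": 0,"ry": 0,"rz": 0},
    {"x": 0,"y": 0,"z": 30,"rx": 0,"ry": 0,"rz": 0},
    {"x": 0,"y": 0,"z": 30,"rx": 0,"ry": 0,"rz": 0},
    {"x": 0,"y": 0,"z": 20,"rx": 0,"ry": 0,"rz": 0},
    {"x": 0,"y": 0,"z": 14,"rx": 0,"ry": 0,"rz": 0},
    {"x": 0,"y": 0,"z": 8,"rx": 0,"ry": 0,"rz": 0},
    {"x": 0,"y": 0,"z": 0,"rx": 0,"ry": 0,"rz": 0},
    {"x": 0,"y": 0,"z": 0,"rx": 0,"ry": 0,"rz": 0},
    {"x": 0,"y": 0,"z": 0,"rx": 0,"ry": 0,"rz": 0},
  ],
)

```text
time_s: 14.4
ee_pos: [513.0, 155.1, 54.0]
ee_rot: [180.0, 0.1, -178.3]
force: [-0.4, -0.5, -6.1]
gripper_width: 66.0
gripper_force: 45.0
```

Request:
move_arm(
  plan=[
    {"x": 0.8,"y": -1.2,"z": 3,"rx": 0,"ry": 0,"rz": 0},
    {"x": 0,"y": 0,"z": 3,"rx": 0,"ry": 0,"rz": 0},
    {"x": 0,"y": 0,"z": 0,"rx": 0,"ry": 0,"rz": 0},
    {"x": 0,"y": 0,"z": 0,"rx": 0,"ry": 0,"rz": 0},
    {"x": 0,"y": 0,"z": 0,"rx": 0,"ry": 0,"rz": 0},
  ],
)

```text
time_s: 14.9
ee_pos: [511.7, 153.9, 47.3]
ee_rot: [180.0, 0.0, -178.3]
force: [-0.2, -1.8, -2.0]
gripper_width: 65.7
gripper_force: 45.0
```

Request:
move_arm(
  plan=[
    {"x": 0,"y": 0,"z": 0,"rx": 0,"ry": 0,"rz": 0},
    {"x": 0,"y": 0,"z": 0,"rx": 0,"ry": 0,"rz": 0},
    {"x": 0,"y": 0,"z": 0,"rx": 0,"ry": 0,"rz": 0},
    {"x": 0,"y": 0,"z": 0,"rx": 0,"ry": 0,"rz": 0},
    {"x": 0,"y": 0,"z": 0,"rx": 0,"ry": 0,"rz": 0},
  ],
  grip=1,
)

```text
time_s: 15.4
ee_pos: [511.5, 154.0, 47.1]
ee_rot: [180.0, 0.0, -178.3]
force: [0.3, 0.1, -0.3]
gripper_width: 91.2
gripper_force: 0.0
```

Request:
move_arm(
  plan=[
    {"x": 0,"y": 0,"z": -20,"rx": 0,"ry": 0,"rz": 0},
    {"x": 0,"y": 0,"z": -35,"rx": 0,"ry": 0,"rz": 0},
    {"x": 0,"y": 0,"z": -40,"rx": 0,"ry": 0,"rz": 0},
    {"x": 0,"y": 0,"z": -30,"rx": 0,"ry": 0,"rz": -0.04},
    {"x": -2,"y": 25,"z": 0,"rx": 0,"ry": 0,"rz": 0},
    {"x": -2,"y": 35,"z": 0,"rx": 0,"ry": 0,"rz": 0},
    {"x": -2.7,"y": 35,"z": 0,"rx": 0,"ry": 0,"rz": 0},
    {"x": -2,"y": 34,"z": 0,"rx": 0,"ry": 0,"rz": 0},
    {"x": -2,"y": 20,"z": 0,"rx": 0,"ry": 0,"rz": 0},
    {"x": 0,"y": 0,"z": 0,"rx": 0,"ry": 0,"rz": 0},
  ],
)

```text
time_s: 16.4
ee_pos: [511.7, 305.4, 171.7]
ee_rot: [180.0, 0.0, -175.9]
force: [-0.4, 0.3, -0.2]
gripper_width: 91.2
gripper_force: 0.0
```

Run:
```python
from h import *
go((512,303.4,37),184)
f=grab_frame("top"); W=cloud(f); save(f,"t2.png")
for n,c,r,a,b in [("low1",(514,-115),70,40,75),("mid",(512,154),75,70,110),("long",(529,-335),90,70,100)]:
  try: print(n,rect(W,c,r,a,b))
  except Exception: print(n,"x")
```

```text
at [511.7 305.4 171.7] [ 1.7998e+02  1.0000e-02 -1.7587e+02] rz 0.002 then xyz [ -0.2  -2.  134.7]
low1 [ 514.8 -116.4  102.4   62.1    3.1   61.4  858. ]
mid [ 513.9  152.2  115.3   66.8    1.9   95.  1124. ]
long [ 531.1 -335.7  142.    69.5    2.4   86.5 1344. ]
```

View pics/t2.png

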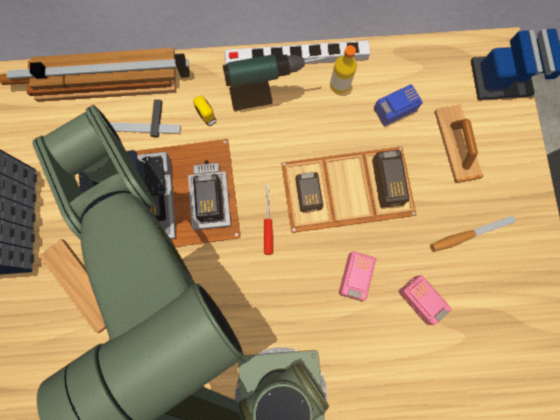

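The low pack (310,191) sits in the left tray, the mid pack (207,194) on the small charger; the middle tray (350,187) is free. Next: low pack on the fan charger.

Request:
move_arm(
  plan=[
    {"x": 0,"y": -2,"z": 20,"rx": 0,"ry": 0,"rz": 0},
    {"x": 0,"y": 0,"z": 30,"rx": 0,"ry": 0,"rz": 0},
    {"x": 0,"y": 0,"z": 35,"rx": 0,"ry": 0,"rz": 0},
    {"x": 0,"y": 0,"z": 25,"rx": 0,"ry": 0,"rz": 0},
    {"x": 0,"y": 0,"z": 15,"rx": 0,"ry": 0,"rz": 0},
    {"x": 0,"y": 0,"z": 9,"rx": 0,"ry": 0,"rz": 0},
    {"x": 0,"y": 0,"z": 0,"rx": 0,"ry": 0,"rz": 0},
    {"x": 0,"y": 0,"z": 0,"rx": 0,"ry": 0,"rz": 0},
    {"x": 0,"y": 0,"z": 0,"rx": 0,"ry": 0,"rz": 0},
  ],
)

```text
time_s: 17.35
ee_pos: [512.7, 301.4, 39.2]
ee_rot: [179.9, 0.1, -176.0]
force: [-0.4, -0.3, 0.1]
gripper_width: 91.0
gripper_force: 0.0
```

Request:
move_arm(
  plan=[
    {"x": 0,"y": 0,"z": 0,"rx": 0,"ry": 0,"rz": 0},
    {"x": 0,"y": 0,"z": 0,"rx": 0,"ry": 0,"rz": 0},
    {"x": 0,"y": 0,"z": 0,"rx": 0,"ry": 0,"rz": 0},
    {"x": 0,"y": 0,"z": 0,"rx": 0,"ry": 0,"rz": 0},
    {"x": 0,"y": 0,"z": 0,"rx": 0,"ry": 0,"rz": 0},
    {"x": 0,"y": 0,"z": 0,"rx": 0,"ry": 0,"rz": 0},
  ],
  grip=0.5,
  squeeze=30,
)

```text
time_s: 17.95
ee_pos: [512.1, 302.0, 38.3]
ee_rot: [179.9, 0.0, -176.1]
force: [-0.8, 2.9, 1.0]
gripper_width: 61.5
gripper_force: 30.0
```

Request:
move_arm(
  plan=[
    {"x": 0,"y": 0,"z": -20,"rx": 0,"ry": 0,"rz": 0},
    {"x": 0,"y": 0,"z": -35,"rx": 0,"ry": 0,"rz": 0},
    {"x": 0,"y": 0,"z": -40,"rx": 0,"ry": 0,"rz": 0},
    {"x": 0,"y": 0,"z": -40,"rx": 0,"ry": 0,"rz": 0.007},
    {"x": 1,"y": -20,"z": -20,"rx": 0,"ry": 0,"rz": 0},
    {"x": 1.7,"y": -33,"z": 0,"rx": 0,"ry": 0,"rz": 0},
    {"x": 2,"y": -40,"z": 0,"rx": 0,"ry": 0,"rz": 0},
    {"x": 2,"y": -40,"z": 0,"rx": 0,"ry": 0,"rz": 0},
    {"x": 2,"y": -40,"z": 0,"rx": 0,"ry": 0,"rz": 0},
    {"x": 2,"y": -40,"z": 0,"rx": 0,"ry": 0,"rz": 0},
  ],
)

```text
time_s: 18.95
ee_pos: [513.1, 85.9, 191.8]
ee_rot: [-179.9, -0.2, -176.4]
force: [0.8, -0.6, -2.8]
gripper_width: 61.7
gripper_force: 30.0
```

Request:
move_arm(
  plan=[
    {"x": 2,"y": -40,"z": 0,"rx": 0,"ry": 0,"rz": 0},
    {"x": 2,"y": -40,"z": 0,"rx": 0,"ry": 0,"rz": 0},
    {"x": 2,"y": -40,"z": 0,"rx": 0,"ry": 0,"rz": 0},
    {"x": 2,"y": -40,"z": 0,"rx": 0,"ry": 0,"rz": 0},
    {"x": 2,"y": -40,"z": 0,"rx": 0,"ry": 0,"rz": 0},
    {"x": 2,"y": -40,"z": 0,"rx": 0,"ry": 0,"rz": 0},
    {"x": 1,"y": -25,"z": 0,"rx": 0,"ry": 0,"rz": 0},
    {"x": 0,"y": -10,"z": 0,"rx": 0,"ry": 0,"rz": 0},
    {"x": 0,"y": 0,"z": 0,"rx": 0,"ry": 0,"rz": 0},
    {"x": 0,"y": 0,"z": 0,"rx": 0,"ry": 0,"rz": 0},
  ],
)

```text
time_s: 19.95
ee_pos: [518.0, -186.3, 192.3]
ee_rot: [179.9, -0.1, -176.4]
force: [0.5, 0.6, -3.9]
gripper_width: 62.0
gripper_force: 30.0
```

Run:
```python
from h import *
go((520.7,-226.8,27),183.5)
```

```text
at [ 518.  -186.3  192.3] [ 1.7991e+02 -9.0000e-02 -1.7643e+02] rz 0.001 then xyz [ -0.3 -40.6 165.3]
```

Request:
move_arm(
  plan=[
    {"x": 0,"y": -15,"z": 0,"rx": 0,"ry": 0,"rz": 0},
    {"x": 0,"y": -17,"z": 10,"rx": 0,"ry": 0,"rz": 0},
    {"x": 0,"y": -8.6,"z": 25,"rx": 0,"ry": 0,"rz": 0},
    {"x": 0,"y": 0,"z": 35,"rx": 0,"ry": 0,"rz": 0},
    {"x": 0,"y": 0,"z": 35,"rx": 0,"ry": 0,"rz": 0},
    {"x": 0,"y": 0,"z": 25,"rx": 0,"ry": 0,"rz": 0},
    {"x": 0,"y": 0,"z": 20,"rx": 0,"ry": 0,"rz": 0},
    {"x": 0,"y": 0,"z": 8,"rx": 0,"ry": 0,"rz": 0},
    {"x": 0,"y": 0,"z": 0,"rx": 0,"ry": 0,"rz": 0},
    {"x": 0,"y": 0,"z": 0,"rx": 0,"ry": 0,"rz": 0},
  ],
)

```text
time_s: 20.95
ee_pos: [521.8, -228.3, 35.6]
ee_rot: [-180.0, 0.1, -176.4]
force: [-0.8, -0.5, -3.5]
gripper_width: 61.8
gripper_force: 30.0
```

Request:
move_arm(
  plan=[
    {"x": 0,"y": 0,"z": 0,"rx": 0,"ry": 0,"rz": 0},
  ],
)

```text
time_s: 21.05
ee_pos: [522.1, -228.3, 36.2]
ee_rot: [-179.9, 0.1, -176.4]
force: [0.2, 0.6, -3.3]
gripper_width: 61.7
gripper_force: 30.0
```

Request:
move_arm(
  plan=[
    {"x": 1.2,"y": 1.5,"z": 4,"rx": 0,"ry": 0,"rz": 0},
    {"x": 0,"y": 0,"z": 3.5,"rx": 0,"ry": 0,"rz": 0},
    {"x": 0,"y": 0,"z": 1.5,"rx": 0,"ry": 0,"rz": 0},
    {"x": 0,"y": 0,"z": 0,"rx": 0,"ry": 0,"rz": 0},
    {"x": 0,"y": 0,"z": 0,"rx": 0,"ry": 0,"rz": 0},
    {"x": 0,"y": 0,"z": 0,"rx": 0,"ry": 0,"rz": 0},
  ],
)

```text
time_s: 21.65
ee_pos: [519.6, -226.2, 26.3]
ee_rot: [180.0, -0.0, -176.4]
force: [-2.7, 1.1, 1.6]
gripper_width: 61.7
gripper_force: 30.0
```

Request:
move_arm(
  plan=[
    {"x": 0,"y": 0,"z": 0,"rx": 0,"ry": 0,"rz": 0},
    {"x": 0,"y": 0,"z": 0,"rx": 0,"ry": 0,"rz": 0},
    {"x": 0,"y": 0,"z": 0,"rx": 0,"ry": 0,"rz": 0},
    {"x": 0,"y": 0,"z": 0,"rx": 0,"ry": 0,"rz": 0},
    {"x": 0,"y": 0,"z": 0,"rx": 0,"ry": 0,"rz": 0},
  ],
  grip=1,
)

```text
time_s: 22.15
ee_pos: [519.9, -226.4, 25.9]
ee_rot: [-180.0, 0.0, -176.4]
force: [0.3, 0.3, 0.1]
gripper_width: 90.8
gripper_force: 0.0
```

Request:
move_arm(
  plan=[
    {"x": 0,"y": 0,"z": -20,"rx": 0,"ry": 0,"rz": 0},
    {"x": 0,"y": 0,"z": -35,"rx": 0,"ry": 0,"rz": 0},
    {"x": 0,"y": 0,"z": -40,"rx": 0,"ry": 0,"rz": 0},
    {"x": 0,"y": 0,"z": -30,"rx": 0,"ry": 0,"rz": 0.028},
    {"x": -1,"y": -20,"z": 0,"rx": 0,"ry": 0,"rz": 0},
    {"x": -2,"y": -30,"z": 0,"rx": 0,"ry": 0,"rz": 0},
    {"x": -2,"y": -30,"z": 0,"rx": 0,"ry": 0,"rz": 0},
    {"x": -1,"y": -29.5,"z": 0,"rx": 0,"ry": 0,"rz": 0},
    {"x": 0,"y": 0,"z": 0,"rx": 0,"ry": 0,"rz": 0},
    {"x": 0,"y": 0,"z": 0,"rx": 0,"ry": 0,"rz": 0},
  ],
)

```text
time_s: 23.15
ee_pos: [529.2, -335.7, 150.5]
ee_rot: [179.9, -0.0, -178.1]
force: [-0.4, 0.3, -0.1]
gripper_width: 91.3
gripper_force: 0.0
```

Run:
```python
from h import *
go((529.6,-335.5,36),182)
f=grab_frame("scene"); W=cloud(f)
for n,c,r,a,b in [("low2",(520,-226),65,40,72),("fanrim",(503,304),125,31,39),("fanhouse",(620,308),80,50,70)]:
  try: print(n,rect(W,c,r,a,b))
  except Exception: print(n,"x")
f=np.load("pics/w1.npz"); W=cloud(f)
for z in [(30.5,36),(31,35),(40,70)]: print(rect(W,(503,304) if z[0]<40 else (625,308),130 if z[0]<40 else 60,*z))
```

```text
at [ 529.2 -335.7  150.5] [ 1.7994e+02 -3.0000e-02 -1.7811e+02] rz -0.002 then xyz [ -0.4   0.2 114.5]
low2 [ 525.8 -226.    99.1   63.7    5.4   59.7  791. ]
fanrim [474.4 302.9 116.3 101.5   2.5  32.5 249. ]
fanhouse [ 620.   309.2  101.6   57.8  -87.7   60.5 1346. ]
[5.033e+02 3.038e+02 1.760e+02 1.026e+02 2.300e+00 3.340e+01 2.376e+03]
[ 502.6  303.8  174.5  102.6    2.4   33.4 2225. ]
[ 617.3  308.2  102.3   56.8  -87.7   61.5 3675. ]
```

Request:
move_arm(
  plan=[
    {"x": 0,"y": 0,"z": 20,"rx": 0,"ry": 0,"rz": 0},
    {"x": 0,"y": 0,"z": 30,"rx": 0,"ry": 0,"rz": 0},
    {"x": 0,"y": 0,"z": 30,"rx": 0,"ry": 0,"rz": 0},
    {"x": 0,"y": 0,"z": 20,"rx": 0,"ry": 0,"rz": 0},
    {"x": 0,"y": 0,"z": 9,"rx": 0,"ry": 0,"rz": 0},
    {"x": 0,"y": 0,"z": 5,"rx": 0,"ry": 0,"rz": 0},
    {"x": 0,"y": 0,"z": 0,"rx": 0,"ry": 0,"rz": 0},
    {"x": 0,"y": 0,"z": 0,"rx": 0,"ry": 0,"rz": 0},
  ],
)

```text
time_s: 24.0
ee_pos: [530.3, -335.8, 38.1]
ee_rot: [-179.9, 0.1, -178.0]
force: [1.3, 0.3, 0.3]
gripper_width: 91.1
gripper_force: 0.0
```

Request:
move_arm(
  plan=[
    {"x": 0,"y": 0,"z": 0,"rx": 0,"ry": 0,"rz": 0},
    {"x": 0,"y": 0,"z": 0,"rx": 0,"ry": 0,"rz": 0},
    {"x": 0,"y": 0,"z": 0,"rx": 0,"ry": 0,"rz": 0},
    {"x": 0,"y": 0,"z": 0,"rx": 0,"ry": 0,"rz": 0},
    {"x": 0,"y": 0,"z": 0,"rx": 0,"ry": 0,"rz": 0},
    {"x": 0,"y": 0,"z": 0,"rx": 0,"ry": 0,"rz": 0},
  ],
  grip=0.5,
  squeeze=55,
)

```text
time_s: 24.6
ee_pos: [529.7, -335.1, 37.4]
ee_rot: [180.0, 0.0, -178.1]
force: [-0.0, 4.3, 5.7]
gripper_width: 67.8
gripper_force: 55.0
```

Request:
move_arm(
  plan=[
    {"x": 0,"y": 0,"z": -15,"rx": 0,"ry": 0,"rz": 0},
    {"x": 0,"y": 0,"z": -30,"rx": 0,"ry": 0,"rz": 0},
    {"x": 0,"y": 0,"z": -35,"rx": 0,"ry": 0,"rz": 0},
    {"x": 0,"y": 0,"z": -35,"rx": 0,"ry": 0,"rz": -0.007},
    {"x": 0,"y": 10,"z": -30,"rx": 0,"ry": 0,"rz": 0},
    {"x": 0,"y": 22,"z": -15,"rx": 0,"ry": 0,"rz": 0},
    {"x": 0,"y": 32,"z": 0,"rx": 0,"ry": 0,"rz": 0},
    {"x": 0,"y": 36,"z": 0,"rx": 0,"ry": 0,"rz": 0},
    {"x": 0,"y": 36,"z": 0,"rx": 0,"ry": 0,"rz": 0},
    {"x": 0,"y": 36,"z": 0,"rx": 0,"ry": 0,"rz": 0},
  ],
)

```text
time_s: 25.6
ee_pos: [520.2, -161.1, 194.3]
ee_rot: [179.9, -0.3, -177.6]
force: [1.4, 0.5, -8.4]
gripper_width: 67.9
gripper_force: 55.0
```

Request:
move_arm(
  plan=[
    {"x": 0,"y": 36,"z": 0,"rx": 0,"ry": 0,"rz": 0},
    {"x": 0,"y": 36,"z": 0,"rx": 0,"ry": 0,"rz": 0},
    {"x": 0,"y": 36,"z": 0,"rx": 0,"ry": 0,"rz": 0},
    {"x": 0,"y": 36,"z": 0,"rx": 0,"ry": 0,"rz": 0},
    {"x": 0,"y": 36,"z": 0,"rx": 0,"ry": 0,"rz": 0},
    {"x": 0,"y": 36,"z": 0,"rx": 0,"ry": 0,"rz": 0},
    {"x": 0,"y": 36,"z": 0,"rx": 0,"ry": 0,"rz": 0},
    {"x": 0,"y": 36,"z": 0,"rx": 0,"ry": 0,"rz": 0},
    {"x": 0,"y": 36,"z": 0,"rx": 0,"ry": 0,"rz": 0},
    {"x": 0,"y": 36,"z": 0,"rx": 0,"ry": 0,"rz": 0},
  ],
)

```text
time_s: 26.6
ee_pos: [505.0, 197.3, 194.4]
ee_rot: [-179.9, -0.3, -177.6]
force: [0.1, -0.1, -9.1]
gripper_width: 67.7
gripper_force: 55.0
```

Request:
move_arm(
  plan=[
    {"x": 0,"y": 36,"z": 0,"rx": 0,"ry": 0,"rz": 0},
    {"x": 0,"y": 25,"z": 0,"rx": 0,"ry": 0,"rz": 0},
    {"x": 0,"y": 10,"z": 0,"rx": 0,"ry": 0,"rz": 0},
    {"x": 0,"y": 0,"z": 0,"rx": 0,"ry": 0,"rz": 0},
    {"x": 0,"y": 0,"z": 0,"rx": 0,"ry": 0,"rz": 0},
    {"x": 0,"y": 0,"z": 0,"rx": 0,"ry": 0,"rz": 0},
  ],
)

```text
time_s: 27.2
ee_pos: [504.3, 265.5, 196.4]
ee_rot: [-179.9, -0.1, -177.7]
force: [0.4, -0.2, -9.3]
gripper_width: 67.9
gripper_force: 55.0
```

Run:
```python
from h import *
go((502.5,303.7,50),182.3)
```

```text
at [504.3 265.5 196.4] [-1.7993e+02 -7.0000e-02 -1.7770e+02] rz 0.0 then xyz [  0.2  38.2 146.4]
```

Request:
move_arm(
  plan=[
    {"x": 0,"y": 15,"z": 0,"rx": 0,"ry": 0,"rz": 0},
    {"x": 0.5,"y": 15,"z": 0,"rx": 0,"ry": 0,"rz": 0},
    {"x": 0,"y": 8,"z": 15,"rx": 0,"ry": 0,"rz": 0},
    {"x": 0,"y": 0,"z": 30,"rx": 0,"ry": 0,"rz": 0},
    {"x": 0,"y": 0,"z": 35,"rx": 0,"ry": 0,"rz": 0},
    {"x": 0,"y": 0,"z": 25,"rx": 0,"ry": 0,"rz": 0},
    {"x": 0,"y": 0,"z": 10,"rx": 0,"ry": 0,"rz": 0},
    {"x": 0,"y": 0,"z": 0,"rx": 0,"ry": 0,"rz": 0},
    {"x": 0,"y": 0,"z": 0,"rx": 0,"ry": 0,"rz": 0},
    {"x": 0,"y": 0,"z": 0,"rx": 0,"ry": 0,"rz": 0},
  ],
)

```text
time_s: 28.2
ee_pos: [504.0, 305.7, 83.9]
ee_rot: [179.9, 0.2, -177.6]
force: [-0.2, -0.1, -9.0]
gripper_width: 68.1
gripper_force: 55.0
```

Run:
```python
from h import *
go((502.5,303.7,50),182.3)
```

```text
at [504.  305.7  83.9] [ 179.88    0.21 -177.64] rz 0.001 then xyz [ 1.5 -2.  33.9]
```

Request:
move_arm(
  plan=[
    {"x": 1,"y": -1.5,"z": 8,"rx": 0,"ry": 0,"rz": 0},
    {"x": 0,"y": 0,"z": 8,"rx": 0,"ry": 0,"rz": 0},
    {"x": 0,"y": 0,"z": 7,"rx": 0,"ry": 0,"rz": 0},
    {"x": 0,"y": 0,"z": 4,"rx": 0,"ry": 0,"rz": 0},
    {"x": 0,"y": 0,"z": 2,"rx": 0,"ry": 0,"rz": 0},
    {"x": 0,"y": 0,"z": 0,"rx": 0,"ry": 0,"rz": 0},
    {"x": 0,"y": 0,"z": 0,"rx": 0,"ry": 0,"rz": 0},
    {"x": 0,"y": 0,"z": 0,"rx": 0,"ry": 0,"rz": 0},
  ],
)

```text
time_s: 29.0
ee_pos: [501.9, 303.5, 53.3]
ee_rot: [180.0, 0.0, -177.6]
force: [-0.4, -0.9, -8.7]
gripper_width: 67.8
gripper_force: 55.0
```

Request:
move_arm(
  plan=[
    {"x": -0.5,"y": 0,"z": 2,"rx": 0,"ry": 0,"rz": 0},
    {"x": 0,"y": 0,"z": 1.6,"rx": 0,"ry": 0,"rz": 0},
    {"x": 0,"y": 0,"z": 0,"rx": 0,"ry": 0,"rz": 0},
    {"x": 0,"y": 0,"z": 0,"rx": 0,"ry": 0,"rz": 0},
    {"x": 0,"y": 0,"z": 0,"rx": 0,"ry": 0,"rz": 0},
  ],
)

```text
time_s: 29.5
ee_pos: [502.3, 303.4, 49.4]
ee_rot: [180.0, 0.0, -177.6]
force: [-0.3, -0.1, -8.4]
gripper_width: 68.3
gripper_force: 55.0
```

Request:
move_arm(
  plan=[
    {"x": 0,"y": 0,"z": 0.7,"rx": 0,"ry": 0,"rz": 0},
    {"x": 0,"y": 0,"z": 0,"rx": 0,"ry": 0,"rz": 0},
    {"x": 0,"y": 0,"z": 0,"rx": 0,"ry": 0,"rz": 0},
  ],
)

```text
time_s: 29.8
ee_pos: [502.3, 303.4, 49.4]
ee_rot: [180.0, 0.0, -177.6]
force: [-1.6, -1.6, 0.6]
gripper_width: 67.6
gripper_force: 55.0
```

Request:
move_arm(
  plan=[
    {"x": 0,"y": 0,"z": 0,"rx": 0,"ry": 0,"rz": 0},
    {"x": 0,"y": 0,"z": 0,"rx": 0,"ry": 0,"rz": 0},
    {"x": 0,"y": 0,"z": 0,"rx": 0,"ry": 0,"rz": 0},
    {"x": 0,"y": 0,"z": 0,"rx": 0,"ry": 0,"rz": 0},
    {"x": 0,"y": 0,"z": 0,"rx": 0,"ry": 0,"rz": 0},
  ],
  grip=1,
)

```text
time_s: 30.3
ee_pos: [502.3, 303.5, 48.8]
ee_rot: [180.0, 0.0, -177.6]
force: [-0.4, -0.4, 0.1]
gripper_width: 91.2
gripper_force: 0.0
```

Request:
move_arm(
  plan=[
    {"x": 0,"y": 0,"z": -20,"rx": 0,"ry": 0,"rz": 0},
    {"x": 0,"y": 0,"z": -35,"rx": 0,"ry": 0,"rz": 0},
    {"x": 0,"y": 0,"z": -40,"rx": 0,"ry": 0,"rz": 0},
    {"x": 0,"y": 0,"z": -40,"rx": 0,"ry": 0,"rz": 0},
    {"x": -15,"y": -15,"z": -35,"rx": 0,"ry": 0,"rz": 0},
    {"x": -20,"y": -20,"z": -30,"rx": 0,"ry": 0,"rz": 0},
    {"x": -20,"y": -20,"z": -30,"rx": 0,"ry": 0,"rz": 0},
    {"x": -20,"y": -20,"z": -30,"rx": 0,"ry": 0,"rz": 0},
    {"x": -15,"y": -15,"z": -20,"rx": 0,"ry": 0,"rz": 0},
    {"x": 0,"y": 0,"z": 0,"rx": 0,"ry": 0,"rz": 0},
  ],
)

```text
time_s: 31.3
ee_pos: [598.5, 215.6, 331.6]
ee_rot: [179.9, 0.4, -177.8]
force: [-0.1, -0.2, -0.1]
gripper_width: 91.0
gripper_force: 0.0
```

Run:
```python
from h import *
f=grab_frame("wrist"); save(f,"w3.png"); W=cloud(f)
for n,c,r,a,b in [("mid",(512,154),80,70,110),("long",(502,304),90,70,115)]:
  try: print(n,rect(W,c,r,a,b),np.round(rect(W,c,r,b-25,b)[5],1))
  except Exception: print(n,"x")
f=grab_frame("scene"); save(f,"s3.png"); W=cloud(f)
for n,c in [("low1",(514,-115)),("low2",(520,-226))]: print(n,rect(W,c,60,40,72))
cv2.imwrite("pics/s3c.png",cv2.resize(f["img"][120:380,110:470,::-1],None,fx=2,fy=2))
```

```text
mid [5.114e+02 1.527e+02 1.141e+02 6.630e+01 1.600e+00 9.650e+01 6.344e+03] 97.0
long [5.017e+02 3.020e+02 1.415e+02 6.850e+01 2.300e+00 1.005e+02 8.515e+03] 101.4
low1 [ 516.6 -114.   100.2   61.2    2.1   59.7  824. ]
low2 [ 524.4 -225.6  100.2   62.8    3.4   59.1  794. ]
```

View pics/w3.png

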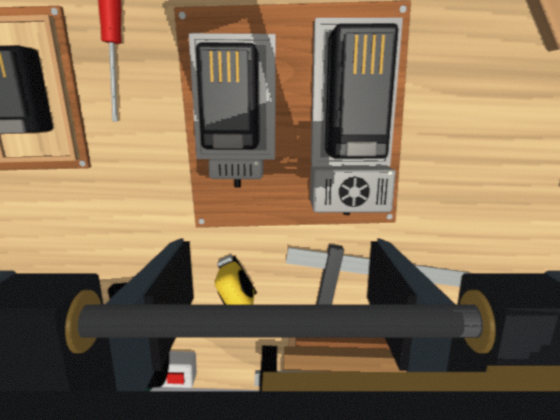

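View pics/s3c.png

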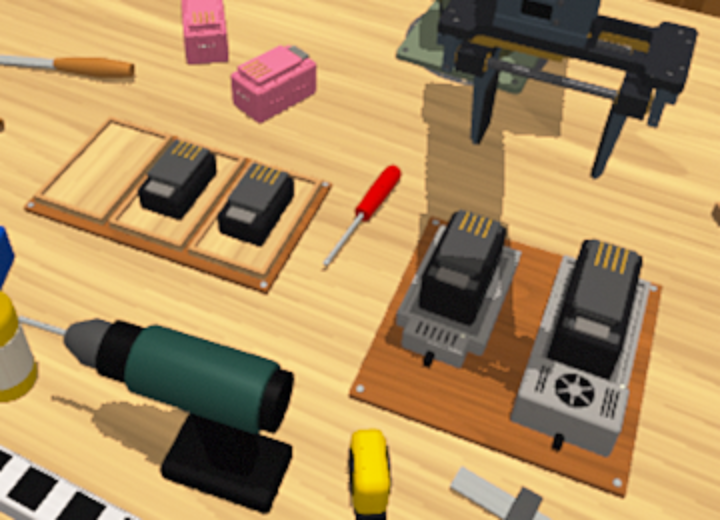

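All four packs sit flat and inside their rims: mid (228,95) and long (362,90) in the wrist view, and both low packs (178,178) and (256,203) in their trays in the scene crop.

```bash
python3 -c "
from workcell import job_done
print(job_done())"
```

```text
the job is handed in; nothing more can be done
None
```

The changeover is done and handed in at about 31 s of the 107 s allowed: the long pack stands on the fan charger, the mid pack on the small charger, and each low pack in a tray of its own, all flat inside their rims in the last pictures.

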